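# Scan out the ordered bead box

## Robot

A 6-joint arm with a two-finger parallel gripper is mounted at the origin on the work surface. World frame = base frame: x ahead of the robot, y to its left, z up, the work surface at z = 0. Lengths are in m, angles in degrees, forces in N, time in s.
With the tool pointing down it reaches from about 0.35 to 0.875 m from the base axis. Payload 4.2 kg.
Tool frame: the origin (TCP) lies on the centre line of the jaws, within the pads' length; the fingertips stand r.tip_extent ahead of it and the grasp point (between the pads) lies 11 mm behind it (r.tip_extent is the distance from the TCP to the fingertips, in m); z points along the fingers, y is the line along which they close (so a half turn about z gives the same grasp; the last joint's range is limited). The gripper opens to 87 mm and grips with 3 to 60 N. Pads are 19 mm wide; open, the fingers measure 117 mm over their backs; the gripper's body (75 mm by 190 mm) begins 51 mm behind the grasp point.
Start: joints at [-58.465, 22.042, 0.453, 0, -68.411, -14.817], TCP at [0.18, -0.599, 0.231] pointing down, gripper open.
Joint ranges: [-179.83, 179.83], [-69.29, 118.12], [-61.27, 80.66], [-181.25, 117.63], [-171.15, -9.14], [-177.46, 177.46]. Speed limits (degrees/s): [159.86, 159.86, 180, 180, 180, 180].

## Interface

Orientations are given as a 3x3 rotation matrix whose columns are the frame's x, y, z axes.
In Python, from station import r gives the robot as it stands.
- The arm moves only by the shell command python3 -m jog 'ROWS'. ROWS is text: rows parted by semicolons, each of 5 numbers parted by spaces: the opening, from 0 (shut) to 1 (fully open), then the shift along the world's x, y, z in mm, then the turn about the world's z in degrees. In form: hand dx dy dz roll; .... A call has 1 to 5 rows; each row shifts and turns the commanded pose from where the row before left it; what a row does not reach is not made up. A row lasts 1/8 s, in which the tool goes at most 62.5 mm and 10.7 degrees, less where a joint would pass 70% of its speed; a pose out of reach is approached as far as the arm can. A call is refused whole if a number of a shift passes 62.5 or a number of a turn 10.7, either way. A call with a gripper value outside its range is refused whole. The fingers move at their own pace and stop on an object; the grip force is fixed at half the most. Time passes only in rows, so rows that do not move let the fingers close. It gives the time, the measured TCP pose, the force, the opening and the grip force at its end, in the units of the state.
- r.sense(): the state, without advancing time (a new reading comes with each control period).
- r.capture(name): name is "scene" or "top" or "wrist"; returns a dict with "pixels" (384x512x3 uint8, red, green, blue), "fovy" (degrees; the focal length in pixels is half the picture's height over the tangent of half this angle, whatever the lens; pixels are square), "cx", "cy" (the principal point, pixels), "origin" and "orientation" of the camera in the world; the wrist camera has in their place "T_tool_cam" (4x4, takes a point from camera to tool coordinates, whose origin is the TCP and whose axes are the flange's). Camera axes: x right, y down, z forward; pixel columns grow to the right and rows downward; lengths in m; the calibration is good to about 2 mm. A picture is of the moment at which its call begins: read the wrist's pose just before it. There is no depth.
- r.finish_job(): hands the job in; it is judged then, once.
The state is a dict: "time_s": time; "joints": joint angles; "joint_velocities": joint speeds; "effort": joint torques, N m; "tcp_pos": TCP position; "ee_rot": TCP orientation; "wrist_force": force on the tool from outside, world axes, zero at the start; "moment": the same for the moment, N m; "gripper_width": opening from 0.0 (shut) to 1.0 (fully open); "gripper_force": force on a finger pad.
Only numpy, scipy, OpenCV 4.12 (cv2) and the standard library are available. Lean on these libraries where they do the work, as an engineer would, in place of code of your own. Each camera call takes 0.05 s, during which the arm holds its last target. There are 200 camera calls.

## Task

A colour sample disc lies on the round black order coaster: take the bead box of that colour from the felt mat, stand it lid up inside the black outline on the scanner's base plate, lengthwise like the outline, and let go of it. Leaving it there, squeeze the scanner's orange trigger all the way towards its grip, keep it squeezed for a second, and let it spring right back. Then carry the box to the dark wooden dispatch tray and set it down flat on the tray's floor before you let go; do not shift the other two boxes or anything else lying about.

Things in the scene. Friction and masses are not known exactly. Their poses are not given: they have to be found in the camera images.
- station: Fixed scan station: aluminium plate 290 (x) x 120 (y) x 6 mm; origin: centre of its underside. On its +x half a steel column holds a grey pistol scanner upside down: head 120 x 56 x 44 mm, nose down 30 degrees, over x = 0 to +140 mm, at least 60 mm up, facing -x down to the black outline on the plate's -x half. The grip points straight up.
- scan_spot (a point): Centre of the black rectangular outline (inside 120 mm along x, 80 mm along y), on top of the base plate, 6 mm above the table, 85 mm to the -x side of the station's origin; axes as the station's.
- grip_mid (a point): Point on the centre line of the scanner's vertical grip (26 mm along x, 34 mm along y), 195 mm above the table, 30 mm below the grip's top: travel over it. Axes as the station's. At this height grip and trigger together span x = -41 to +13 mm from here when released, -29 to +13 mm when squeezed.
- trigger (a joint): Orange trigger 64 long, 24 wide, 12 mm thick, on the grip's -x side, free end up (201 mm high), hinged at its lower end, 140 mm high, 21 mm from the grip's centre line, axis along the station's y. 0: released, leaning 0.24 rad away from the grip; 0.21: hard stop, fully squeezed (counts above 0.17). A spring returns it: about 3.5 N at the free end at 0, 8 N at full.
- trigger_pad (a point): Middle of the trigger's outer (-x) face, about 50 mm above its hinge; moves with the trigger.
- box_red: Bead box, red sides, white lid with a red square and black bars on top; 100 long (x) x 56 wide (y) x 50 mm high, rigid, closed, 0.11 to 0.23 kg. Origin: centre of its underside. Starts on the grey felt mat (3 mm thick) in a row of three about 130 mm apart; which colour stands where changes.
- box_blue: Bead box, blue sides, white lid with a blue square and black bars on top; 100 long (x) x 56 wide (y) x 50 mm high, rigid, closed, 0.11 to 0.23 kg. Origin: centre of its underside. Starts on the grey felt mat (3 mm thick) in a row of three about 130 mm apart; which colour stands where changes.
- box_yellow: Bead box, yellow sides, white lid with a yellow square and black bars on top; 100 long (x) x 56 wide (y) x 50 mm high, rigid, closed, 0.11 to 0.23 kg. Origin: centre of its underside. Starts on the grey felt mat (3 mm thick) in a row of three about 130 mm apart; which colour stands where changes.
- dispatch_tray_in (a point): Centre of the inner floor (5 mm above the table) of the fixed, dark wooden dispatch tray, which is 180 (x) x 160 (y) mm outside, walls 5 mm thick and 35 mm high; empty. Axes along the tray's sides.
- order_coaster: Fixed black round coaster, 92 mm across, 6 mm thick, at the far right of the table: the disc on it gives the ordered colour. Origin: centre of its underside.
- sample_red: Red sample disc, 64 mm across, 10 mm thick, fixed. One of the three discs lies on the black order coaster (the order), the other two on a wooden strip at the far left, and these mean nothing. Origin: centre of its underside.
- sample_blue: Blue sample disc, 64 mm across, 10 mm thick, fixed. One of the three discs lies on the black order coaster (the order), the other two on a wooden strip at the far left, and these mean nothing. Origin: centre of its underside.
- sample_yellow: Yellow sample disc, 64 mm across, 10 mm thick, fixed. One of the three discs lies on the black order coaster (the order), the other two on a wooden strip at the far left, and these mean nothing. Origin: centre of its underside.
- thread_reel: Bystander: white thread reel, 60 mm across, 56 mm high. Origin: centre of its underside.
- bead_pot: Bystander: white pot, 64 mm across, 45 mm high. Origin: centre of its underside.
- tape_roll: Bystander: brown tape roll lying flat, 84 mm across, 25 mm high. Origin: centre of its underside.
- thread_cone: Bystander: white thread cone, 72 mm across, 112 mm high. Origin: centre of its underside.
- craft_bottle: Bystander: clear bottle, 48 mm across, 130 mm high. Origin: centre of its underside.
Not all that is in view belongs to the job. Of the things like the part that bears dispatch_tray_in, leave any that is turquoise; of the rest the larger one is meant.

How it is judged (in metres and radians):
On the way, in this order (a step that is already met when the one before it is completed fails the run):
1. the box of the ordered colour stands lid up inside the outline, released (((horizontal distance between sample_red and order_coaster below 0.04 m and horizontal distance between box_red and scan_spot below 0.022 m and angle between the x axis of box_red and the x axis of station, either way round below 0.35 rad and z of box_red in the frame of scan_spot below 0.012 m and angle between box_red's own z axis and vertical below 0.12 rad and contact force between the fingers and box_red below 0.3 N and linear speed of box_red below 0.03 m/s) or (horizontal distance between sample_blue and order_coaster below 0.04 m and horizontal distance between box_blue and scan_spot below 0.022 m and angle between the x axis of box_blue and the x axis of station, either way round below 0.35 rad and z of box_blue in the frame of scan_spot below 0.012 m and angle between box_blue's own z axis and vertical below 0.12 rad and contact force between the fingers and box_blue below 0.3 N and linear speed of box_blue below 0.03 m/s) or (horizontal distance between sample_yellow and order_coaster below 0.04 m and horizontal distance between box_yellow and scan_spot below 0.022 m and angle between the x axis of box_yellow and the x axis of station, either way round below 0.35 rad and z of box_yellow in the frame of scan_spot below 0.012 m and angle between box_yellow's own z axis and vertical below 0.12 rad and contact force between the fingers and box_yellow below 0.3 N and linear speed of box_yellow below 0.03 m/s))), for 0.2 s.
2. the trigger is squeezed (above 0.17 rad) for 0.4 s while that box stands there (value of joint trigger above 0.17 rad and ((horizontal distance between sample_red and order_coaster below 0.04 m and horizontal distance between box_red and scan_spot below 0.022 m and angle between the x axis of box_red and the x axis of station, either way round below 0.35 rad and z of box_red in the frame of scan_spot below 0.012 m and angle between box_red's own z axis and vertical below 0.12 rad) or (horizontal distance between sample_blue and order_coaster below 0.04 m and horizontal distance between box_blue and scan_spot below 0.022 m and angle between the x axis of box_blue and the x axis of station, either way round below 0.35 rad and z of box_blue in the frame of scan_spot below 0.012 m and angle between box_blue's own z axis and vertical below 0.12 rad) or (horizontal distance between sample_yellow and order_coaster below 0.04 m and horizontal distance between box_yellow and scan_spot below 0.022 m and angle between the x axis of box_yellow and the x axis of station, either way round below 0.35 rad and z of box_yellow in the frame of scan_spot below 0.012 m and angle between box_yellow's own z axis and vertical below 0.12 rad))), for 0.4 s.
3. the trigger has sprung back (below 0.03 rad) while that box still stands there (value of joint trigger below 0.03 rad and ((horizontal distance between sample_red and order_coaster below 0.04 m and horizontal distance between box_red and scan_spot below 0.022 m and angle between the x axis of box_red and the x axis of station, either way round below 0.35 rad and z of box_red in the frame of scan_spot below 0.012 m and angle between box_red's own z axis and vertical below 0.12 rad) or (horizontal distance between sample_blue and order_coaster below 0.04 m and horizontal distance between box_blue and scan_spot below 0.022 m and angle between the x axis of box_blue and the x axis of station, either way round below 0.35 rad and z of box_blue in the frame of scan_spot below 0.012 m and angle between box_blue's own z axis and vertical below 0.12 rad) or (horizontal distance between sample_yellow and order_coaster below 0.04 m and horizontal distance between box_yellow and scan_spot below 0.022 m and angle between the x axis of box_yellow and the x axis of station, either way round below 0.35 rad and z of box_yellow in the frame of scan_spot below 0.012 m and angle between box_yellow's own z axis and vertical below 0.12 rad))), for 0.2 s.
4. that box is upright in the tray, within 15 mm of its floor, still in the fingers (((horizontal distance between sample_red and order_coaster below 0.04 m and x of box_red in the frame of dispatch_tray_in between -0.085 and 0.085 m and y of box_red in the frame of dispatch_tray_in between -0.075 and 0.075 m and z of box_red in the frame of dispatch_tray_in below 0.015 m and angle between box_red's own z axis and vertical below 0.12 rad and contact force between the fingers and box_red above 0.5 N) or (horizontal distance between sample_blue and order_coaster below 0.04 m and x of box_blue in the frame of dispatch_tray_in between -0.085 and 0.085 m and y of box_blue in the frame of dispatch_tray_in between -0.075 and 0.075 m and z of box_blue in the frame of dispatch_tray_in below 0.015 m and angle between box_blue's own z axis and vertical below 0.12 rad and contact force between the fingers and box_blue above 0.5 N) or (horizontal distance between sample_yellow and order_coaster below 0.04 m and x of box_yellow in the frame of dispatch_tray_in between -0.085 and 0.085 m and y of box_yellow in the frame of dispatch_tray_in between -0.075 and 0.075 m and z of box_yellow in the frame of dispatch_tray_in below 0.015 m and angle between box_yellow's own z axis and vertical below 0.12 rad and contact force between the fingers and box_yellow above 0.5 N))), for 0.02 s.
At the end, for the whole second after the job is handed in: The box of the colour on the order coaster stands lid up (within 0.12 rad) inside the dispatch tray, its underside within 8 mm of the tray's floor, at rest and released; the trigger is back below 0.03 rad (value of joint trigger below 0.03 rad and ((horizontal distance between sample_red and order_coaster below 0.04 m and x of box_red in the frame of dispatch_tray_in between -0.085 and 0.085 m and y of box_red in the frame of dispatch_tray_in between -0.075 and 0.075 m and z of box_red in the frame of dispatch_tray_in below 0.008 m and angle between box_red's own z axis and vertical below 0.12 rad and linear speed of box_red below 0.02 m/s and angular speed of box_red below 0.3 rad/s and contact force between the fingers and box_red below 0.3 N) or (horizontal distance between sample_blue and order_coaster below 0.04 m and x of box_blue in the frame of dispatch_tray_in between -0.085 and 0.085 m and y of box_blue in the frame of dispatch_tray_in between -0.075 and 0.075 m and z of box_blue in the frame of dispatch_tray_in below 0.008 m and angle between box_blue's own z axis and vertical below 0.12 rad and linear speed of box_blue below 0.02 m/s and angular speed of box_blue below 0.3 rad/s and contact force between the fingers and box_blue below 0.3 N) or (horizontal distance between sample_yellow and order_coaster below 0.04 m and x of box_yellow in the frame of dispatch_tray_in between -0.085 and 0.085 m and y of box_yellow in the frame of dispatch_tray_in between -0.075 and 0.075 m and z of box_yellow in the frame of dispatch_tray_in below 0.008 m and angle between box_yellow's own z axis and vertical below 0.12 rad and linear speed of box_yellow below 0.02 m/s and angular speed of box_yellow below 0.3 rad/s and contact force between the fingers and box_yellow below 0.3 N))); the robot touches nothing.
It fails at once if a box of another colour is moved by more than 30 mm ((horizontal distance between sample_red and order_coaster below 0.04 m and distance of any of box_blue, box_yellow from where it was at the start of the episode above 0.03 m) or (horizontal distance between sample_blue and order_coaster below 0.04 m and distance of any of box_red, box_yellow from where it was at the start of the episode above 0.03 m) or (horizontal distance between sample_yellow and order_coaster below 0.04 m and distance of any of box_red, box_blue from where it was at the start of the episode above 0.03 m)).
It fails at once if a bystander is moved by more than 30 mm (distance of any of thread_reel, bead_pot, tape_roll, thread_cone, craft_bottle from where it was at the start of the episode above 0.03 m).
It also fails if it takes over 67 s, if anything falls off the work surface, if the arm or the gripper's body presses on something with over 40 N, if the wrist force passes 120 N, or if a joint passes its speed limit or range.

## Working session

There is one attempt and no reset: what is moved stays moved. The work goes in short steps, Python scripts to look and compute and a shell command to move; the robot and the scene stay as the last step left them, time stands still between calls to the robot, and variables do not carry over. Pictures are saved under pics/ and viewed, at most 10 in all, crops included, and the job is handed in when it is done.

```bash
mkdir -p pics; cat > h.py <<'E'
import numpy as np,cv2
from station import r
def cam(n):
    s=r.sense(); c=r.capture(n)
    f=192/np.tan(np.radians(c['fovy']/2))
    if n=='wrist':
        T=np.eye(4);T[:3,:3]=s['ee_rot'];T[:3,3]=s['tcp_pos'];T=T@np.array(c['T_tool_cam']);R,o=T[:3,:3],T[:3,3]
    else: R,o=np.array(c['orientation']),np.array(c['origin'])
    return dict(f=f,cx=c['cx'],cy=c['cy'],R=R,o=o,px=np.array(c['pixels']))
def w(c,u,v,z):
    d=c['R']@np.array([(u-c['cx'])/c['f'],(v-c['cy'])/c['f'],1]);return (c['o']+d*(z-c['o'][2])/d[2])
def p(c,X):
    q=c['R'].T@(np.array(X)-c['o']);return q[:2]/q[2]*c['f']+[c['cx'],c['cy']]
def save(c,name,s=1,crop=None):
    im=c['px'][:,:,::-1]
    if crop: x0,y0,x1,y1=crop; im=im[y0:y1,x0:x1]
    cv2.imwrite('pics/'+name,cv2.resize(im,None,fx=s,fy=s,interpolation=cv2.INTER_CUBIC))
E
python3 - <<'E'
from h import *
import pickle
for n in('scene','top'):
    c=cam(n);pickle.dump(c,open(n+'.pkl','wb'));save(c,n+'.png',1.5);print(n,c['o'],c['R'].round(3).tolist(),c['f'],c['cx'],c['cy'])
s=r.sense();print(s,r.tip_extent)
E
```

```text
scene [1.36932785 0.467714   1.12707854] [[-0.539, 0.59, -0.602], [0.842, 0.396, -0.367], [0.022, -0.704, -0.71]] 474.4576232384867 250.69007129019036 188.69285623419964
top [ 0.33103656 -0.0470695   1.81435992] [[0.027, -0.994, 0.106], [-1.0, -0.027, -0.004], [0.007, -0.105, -0.994]] 447.05877811164703 260.25391063388713 185.23485634243804
{'time_s': 0.1, 'joints': array([-5.84629777e+01,  2.20854121e+01,  3.89017372e-01, -2.34239484e-02,
       -6.84113197e+01, -1.48165352e+01]), 'joint_velocities': array([ 0.06187004, -0.07706051,  0.17448563,  0.0143348 , -0.00388101,
       -0.06854071]), 'effort': array([ 5.39441191e-05, -3.91690314e+01,  1.87935251e+01,  4.23195317e+00,
        1.34420127e-02, -6.97258793e-05]), 'tcp_pos': array([ 0.17967863, -0.59808318,  0.22959344]), 'ee_rot': array([[-9.57763015e-01, -2.87557946e-01, -6.59303796e-04],
       [-2.87558680e-01,  9.57761328e-01,  1.80111439e-03],
       [ 1.13530925e-04,  1.91462928e-03, -9.99998161e-01]]), 'wrist_force': array([ 0.5456197 ,  0.86507959, -0.87208556]), 'moment': array([-0.00613809, -0.01081707,  0.03975887]), 'gripper_force': 0.0, 'gripper_width': 0.9998173409866695} 0.008
```

View pics/top.png

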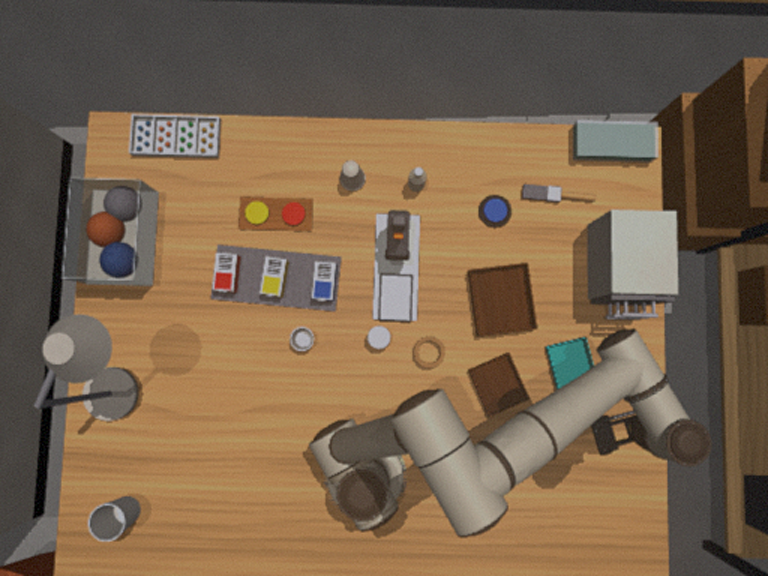

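View pics/scene.png

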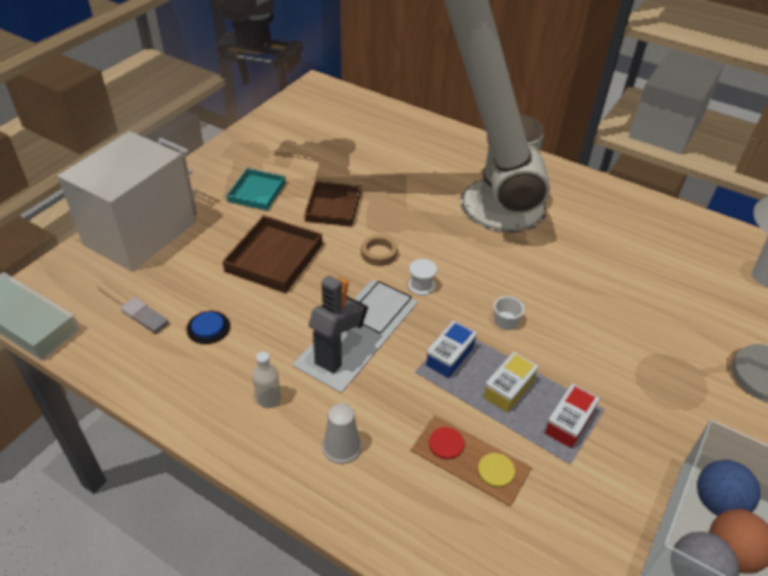

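The top view (1.5x pixels) shows the blue disc on the coaster at (495,210), so the order is blue.
- **Candidates for the box:** red (225,275), yellow (272,278), blue (323,282). I choose blue.
- **Candidates for the tray:** turquoise (570,363), excluded; small dark (498,385); large dark (502,300). I choose the large dark one.
- **Station:** the outline is at (396,297) and the grip at (398,230).

```bash
python3 - <<'E'
from h import *
import pickle
c=pickle.load(open('top.pkl','rb'));im=c['px'];hsv=cv2.cvtColor(im,cv2.COLOR_RGB2HSV)
def rect(m,box,z,name):
    x0,y0,x1,y1=[int(a/1.5) for a in box];k=np.zeros(m.shape,np.uint8);k[y0:y1,x0:x1]=m[y0:y1,x0:x1]
    n,l,st,ce=cv2.connectedComponentsWithStats(k);i=1+np.argmax(st[1:,4])
    ct,_=cv2.findContours((l==i).astype(np.uint8),0,cv2.CHAIN_APPROX_NONE)
    P=np.array([w(c,u,v,z)[:2] for u,v in ct[0][:,0]],np.float32)
    R=cv2.minAreaRect(P*1000);print(name,'cent',w(c,*ce[i],z).round(4),'rect',np.round(R[0],1),np.round(R[1],1),round(R[2],1))
H,S,V=hsv[...,0],hsv[...,1],hsv[...,2]
blue=(H>105)&(H<130)&(S>110)
white=(S<60)&(V>140)
rect((white|blue).astype(np.uint8),(305,250,342,305),.053,'bluebox')
rect(((V<110)&(S>80)).astype(np.uint8),(455,255,545,345),.035,'tray')
rect(((S<70)&(V>120)).astype(np.uint8),(370,262,425,325),.006,'plate-front+outl')
rect(((S<70)&(V>175)).astype(np.uint8),(376,272,416,320),.006,'inner')
rect(((V<100)).astype(np.uint8),(475,192,515,230),.006,'coaster')
a=cv2.resize(im[155:225,140:290,::-1],None,fx=5,fy=5,interpolation=cv2.INTER_CUBIC)
cv2.imwrite('pics/crop.png',a)
E
```

```text
bluebox cent [0.5028 0.1231 0.053 ] rect [507.5 122.9] [54.4 99.4] 87.1
tray cent [ 0.4691 -0.3496  0.035 ] rect [ 468.6 -349.3] [182.9 166.9] 8.4
plate-front+outl cent [ 0.4717 -0.0688  0.006 ] rect [471.7 -69.1] [121.8  77.3] 1.4
inner cent [ 0.4721 -0.0669  0.006 ] rect [471.6 -67.2] [113.9  73. ] 1.4
coaster cent [ 0.7141 -0.3321  0.006 ] rect [ 717.3 -335.7] [87.6 85.9] 45.7
```

View pics/crop.png

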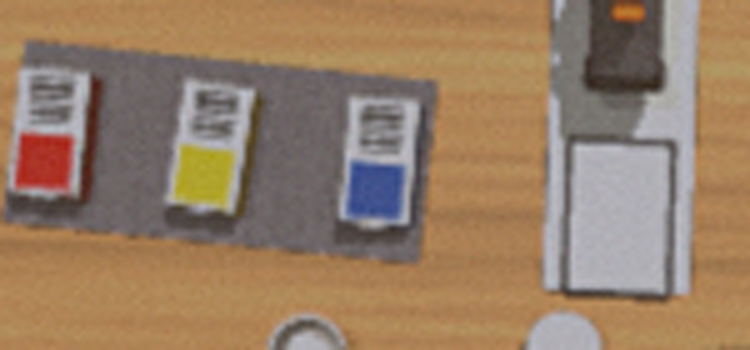

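The crop confirms it: the blue box is at crop (378,160) at the right end of the mat, and the outline is at (620,218). The sizes match (54x99, outline about 120x78, tray 183x167). I'm moving above the blue box now.

```bash
python3 -m jog '1 20 50 50 0;1 20 50 50 0;1 26 56 0 -2;1 26 56 0 -2;1 26 56 0 -2' && python3 -m jog '1 26 56 0 -2;1 26 56 0 -2;1 26 56 0 -2;1 26 56 0 -2;1 26 56 0 -2' && python3 -m jog '1 26 56 0 -2;1 26 56 0 -2;1 0 0 0 0;1 0 0 0 0'
python3 - <<'E'
from h import *
import pickle
c=cam('wrist');pickle.dump(c,open('w1.pkl','wb'));save(c,'w1.png',1.5);s=r.sense();print(s['tcp_pos'],s['ee_rot'].round(3),c['o'],c['R'].round(2).tolist())
for X in [(.5075,.123,.053),(.472,-.068,.006)]: print(p(c,X)*1.5)
E
```

```text
time_s: 0.72
tcp_pos: [0.2921, -0.3436, 0.3153]
ee_rot: [[-0.983, -0.184, 0.0], [-0.184, 0.983, 0.0], [-0.0, 0.0, -1.0]]
wrist_force: [1.0, -0.5, 0.9]
gripper_width: 1.002
gripper_force: 0.0
time_s: 1.35
tcp_pos: [0.422, -0.0635, 0.3156]
ee_rot: [[-1.0, -0.012, 0.0], [-0.012, 1.0, 0.0], [-0.0, 0.0, -1.0]]
wrist_force: [0.9, -0.3, 0.5]
gripper_width: 1.002
gripper_force: 0.0
time_s: 1.85
tcp_pos: [0.4734, 0.0464, 0.3151]
ee_rot: [[-0.998, 0.057, -0.002], [0.057, 0.998, -0.001], [0.001, -0.001, -1.0]]
wrist_force: [-1.2, 0.0, 0.1]
gripper_width: 0.996
gripper_force: 0.0
[0.47328921 0.04583271 0.31535306] [[-0.998  0.058 -0.001]
 [ 0.058  0.998 -0.   ]
 [ 0.001 -0.    -1.   ]] [0.38979575 0.05117982 0.46949604] [[0.06, 0.95, 0.3], [1.0, -0.05, -0.02], [-0.0, 0.3, -0.95]]
[473.85861761 264.24614486]
[269.65077919 227.15823974]
```

View pics/w1.png

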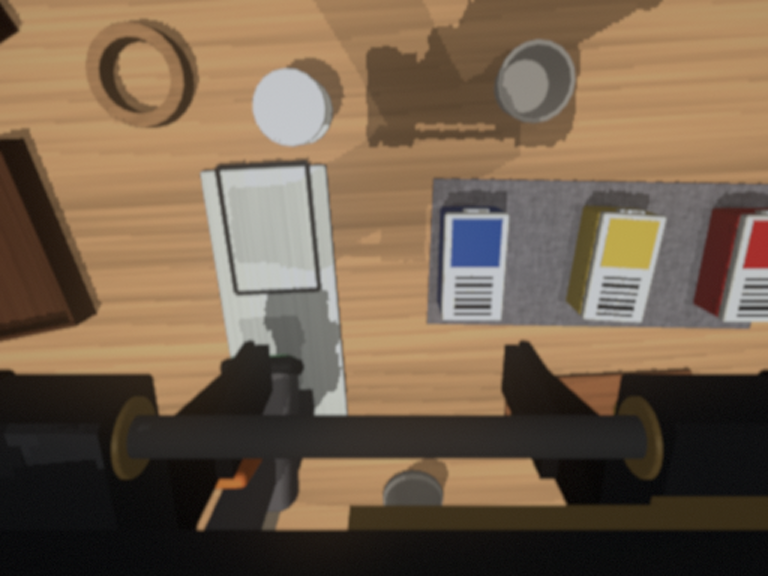

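The wrist view shows the blue lid centred at (474,267) and the outline at (270,229). The projected top-camera estimates fall within 3 px of both. I'll refine the numbers from this picture.

```bash
cat >> h.py <<'E'
def quad(c,q,z):
    "four clicks (1.5x px) clockwise -> refined corners, centre, angle, sizes"
    g=cv2.cvtColor(c['px'],cv2.COLOR_RGB2GRAY)
    P=np.array([w(c,u/1.5,v/1.5,z)[:2] for u,v in q])
    R=cv2.minAreaRect((P*1000).astype(np.float32));a=P[0]-P[3]
    print('cent',P.mean(0).round(4),'size',np.round(R[1],1),'ang sides',[round(float(np.degrees(np.arctan2(*(d)[::-1]))),1) for d in (P[3]-P[0],P[2]-P[1],P[1]-P[0],P[2]-P[3])])
E
python3 - <<'E'
from h import *
import pickle
c=pickle.load(open('w1.pkl','rb'))
quad(c,[(445,211),(509,211),(505,320),(441,320)],.053)
quad(c,[(217,166),(308,162),(319,289),(236,293)],.006)
quad(c,[(203,171),(326,165),(347,415),(259,415)],.006)
E
```

```text
cent [0.5105 0.124 ] size [ 59.7 101.8] ang sides [-3.2, -0.9, 86.8, 86.8]
cent [ 0.4749 -0.0678] size [ 85.8 126.2] ang sides [-0.6, -1.0, 89.2, 89.7]
cent [ 0.5498 -0.0621] size [116.4 270.3] ang sides [3.6, -0.5, 89.5, 86.8]
```

```bash
python3 -m jog '1 18 39 0 0;1 18 39 0 0;1 0 0 -60 0;1 0 0 -60 0;1 0 0 -60 0' && python3 -m jog '1 0 0 -50 0;1 0 0 -40 0;1 0 0 -23 0;1 0 0 0 0'
```

```text
time_s: 2.52
tcp_pos: [0.5097, 0.123, 0.1347]
ee_rot: [[-0.998, 0.059, 0.002], [0.059, 0.998, 0.001], [-0.002, 0.001, -1.0]]
wrist_force: [0.5, -0.1, 0.1]
gripper_width: 1.0
gripper_force: 0.0
time_s: 3.02
tcp_pos: [0.5087, 0.1225, 0.0215]
ee_rot: [[-0.998, 0.059, -0.003], [0.059, 0.998, -0.002], [0.003, -0.002, -1.0]]
wrist_force: [-0.6, 1.0, 0.2]
gripper_width: 0.999
gripper_force: 0.0
```

```bash
python3 -m jog '0 0 0 0 0;0 0 0 0 0;0 0 0 0 0;0 0 0 0 0;0 0 0 0 0' && python3 -m jog '0 0 0 20 0;0 0 0 40 0;0 0 0 40 0;0 0 0 30 0;0 0 0 0 0'
```

```text
time_s: 3.65
tcp_pos: [0.51, 0.1246, 0.0232]
ee_rot: [[-0.998, 0.057, 0.001], [0.057, 0.998, 0.0], [-0.001, 0.0, -1.0]]
wrist_force: [-1.6, 0.1, 4.7]
gripper_width: 0.644
gripper_force: 30.0
time_s: 4.28
tcp_pos: [0.511, 0.1253, 0.1547]
ee_rot: [[-0.998, 0.057, 0.005], [0.057, 0.998, 0.003], [-0.004, 0.003, -1.0]]
wrist_force: [-0.2, 0.1, -1.4]
gripper_width: 0.641
gripper_force: 30.0
```

```bash
python3 -m jog '0 -36 0 0 0;0 0 -48 0 1;0 0 -48 0 1;0 0 -48 0 1;0 0 -48 0 0' && python3 -m jog '0 0 0 0 0;0 0 0 -40 0;0 0 0 -30 0;0 0 0 -20 0;0 0 0 0 0'
python3 - <<'E'
from h import *
import pickle
c=cam('wrist');pickle.dump(c,open('w2.pkl','wb'));save(c,'w2.png',1.5);print(r.sense()['tcp_pos'])
E
```

```text
time_s: 4.9
tcp_pos: [0.4726, -0.0688, 0.1509]
ee_rot: [[-1.0, 0.005, -0.003], [0.005, 1.0, 0.0], [0.003, 0.0, -1.0]]
wrist_force: [1.0, 0.6, -1.4]
gripper_width: 0.641
gripper_force: 30.0
time_s: 5.52
tcp_pos: [0.4719, -0.0671, 0.0603]
ee_rot: [[-1.0, 0.004, -0.006], [0.004, 1.0, -0.001], [0.006, -0.001, -1.0]]
wrist_force: [-1.0, -0.1, -1.9]
gripper_width: 0.639
gripper_force: 30.0
[ 0.47316432 -0.06703751  0.0616108 ]
```

View pics/w2.png

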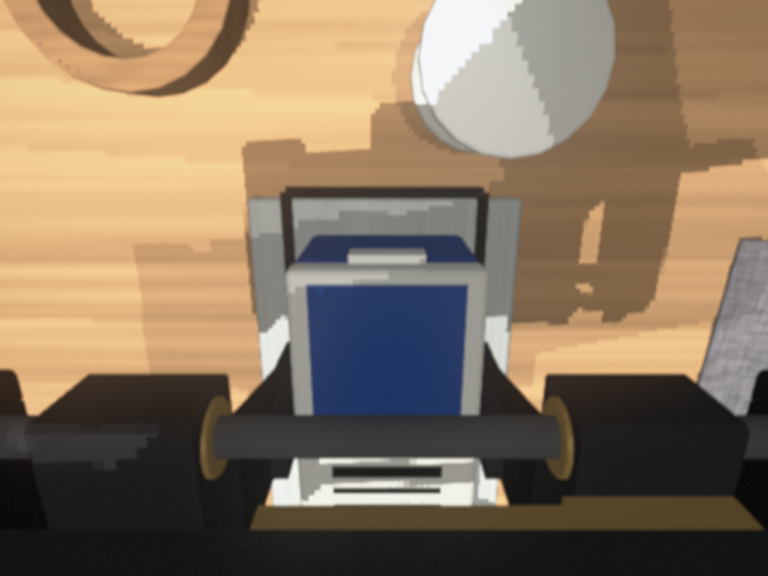

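The box hangs square above the outline. The outline's near edge is at row 193, its sides at columns 288/482, and the lid's near edge is at row 265.

```bash
python3 - <<'E'
from h import *
import pickle
c=pickle.load(open('w2.pkl','rb'))
for u,v,z in [(288,193,.006),(482,193,.006),(289,265,.092),(485,265,.092),(250,198,.006),(521,199,.006)]: print(w(c,u/1.5,v/1.5,z).round(4))
E
```

```text
[ 0.4129 -0.1094  0.006 ]
[ 0.4133 -0.0258  0.006 ]
[ 0.422  -0.0928  0.092 ]
[ 0.4222 -0.0408  0.092 ]
[ 0.415 -0.126  0.006]
[ 0.4159 -0.0088  0.006 ]
```

```bash
python3 -m jog '0 0 0 -20 0;0 0 0 -10 0;0 0 0 -4 0;0 0 0 0 0'
```

```text
time_s: 6.08
tcp_pos: [0.4741, -0.0674, 0.0289]
ee_rot: [[-1.0, 0.005, 0.0], [0.005, 1.0, -0.0], [-0.0, -0.0, -1.0]]
wrist_force: [0.4, -0.8, -1.0]
gripper_width: 0.643
gripper_force: 30.0
```

Alignment is within about 2 mm: the outline centre is x≈0.474 and the box x≈0.472. I'm lowering the last 2 mm, releasing, and going up above the scanner.

```bash
python3 -m jog '0 0 0 -2 0;1 0 0 0 0;1 0 0 0 0;1 0 0 0 0;1 0 0 0 0' && python3 -m jog '1 0 0 40 0;1 0 0 50 0;1 -25 0 60 0;1 -25 0 60 0;1 0 0 60 0' && python3 -m jog '1 0 0 30 0;1 60 0 0 0;1 60 0 0 0;1 60 0 0 0;1 0 0 0 0'
python3 - <<'E'
from h import *
import pickle
c=cam('wrist');pickle.dump(c,open('w3.pkl','wb'));save(c,'w3.png',1.5);s=r.sense();print(s['tcp_pos'],s['joints'])
c=cam('top');pickle.dump(c,open('top2.pkl','wb'))
E
```

```text
time_s: 6.7
tcp_pos: [0.4739, -0.0675, 0.0267]
ee_rot: [[-1.0, 0.005, 0.0], [0.005, 1.0, 0.0], [-0.0, 0.0, -1.0]]
wrist_force: [0.2, -0.8, 0.5]
gripper_width: 0.967
gripper_force: 0.0
time_s: 7.32
tcp_pos: [0.4236, -0.0677, 0.294]
ee_rot: [[-1.0, 0.005, 0.0], [0.005, 1.0, 0.0], [-0.0, 0.0, -1.0]]
wrist_force: [1.9, 0.8, -0.3]
gripper_width: 0.997
gripper_force: 0.0
time_s: 7.95
tcp_pos: [0.6084, -0.0672, 0.3172]
ee_rot: [[-1.0, 0.006, -0.007], [0.006, 1.0, -0.0], [0.007, -0.0, -1.0]]
wrist_force: [-1.2, -0.0, 0.8]
gripper_width: 1.001
gripper_force: 0.0
[ 0.60665376 -0.06740305  0.31883391] [ 8.82380670e+00  1.82126434e+01  7.30222456e+00 -2.65889489e-02
 -7.93935858e+01 -9.91254000e+01]
```

View pics/w3.png

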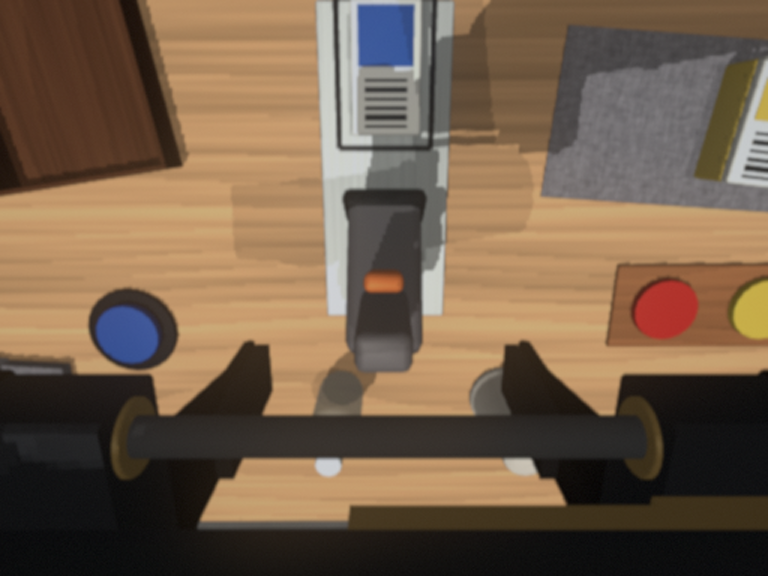

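The picture shows the box inside the outline, the orange trigger tip at (384,283), and the grip's top face at about (383,352). Next I compute grip_mid.

```bash
python3 - <<'E'
from h import *
import pickle
c=pickle.load(open('w3.pkl','rb'))
print(c['o'])
for n,u,v,z in [('trig near top',384,273,.201),('trig far',384,291,.201),('trigL',365,282,.201),('trigR',403,282,.201),('gripL',356,352,.225),('gripR',412,352,.225),('grip top near',383,337,.225),('grip top far',383,371,.225),('outl far edge',385,149,.006),('box far',385,134,.056),('plate far',385,316,.006),('plateL',325,200,.006),('plateR',450,200,.006)]: print(n,w(c,u/1.5,v/1.5,z).round(4))
save(c,'w3c.png',5,(215,115,300,255))
E
```

```text
[ 0.52553656 -0.06677932  0.47203229]
trig near top [ 0.6032 -0.0687  0.201 ]
trig far [ 0.6143 -0.0688  0.201 ]
trigL [ 0.6086 -0.08    0.201 ]
trigR [ 0.6088 -0.0575  0.201 ]
gripL [ 0.6426 -0.0847  0.225 ]
gripR [ 0.6427 -0.053   0.225 ]
grip top near [ 0.6335 -0.0693  0.225 ]
grip top far [ 0.6546 -0.0695  0.225 ]
outl far edge [ 0.5385 -0.0683  0.006 ]
box far [ 0.5251 -0.0681  0.056 ]
plate far [ 0.7055 -0.0694  0.006 ]
plateL [ 0.5855 -0.1265  0.006 ]
plateR [ 0.5861 -0.0059  0.006 ]
```

```bash
python3 - <<'E'
from h import *
c=cam('scene');save(c,'s2.png',5,(190,170,290,270))
E
```

```text
(no output)
```

View pics/w3c.png

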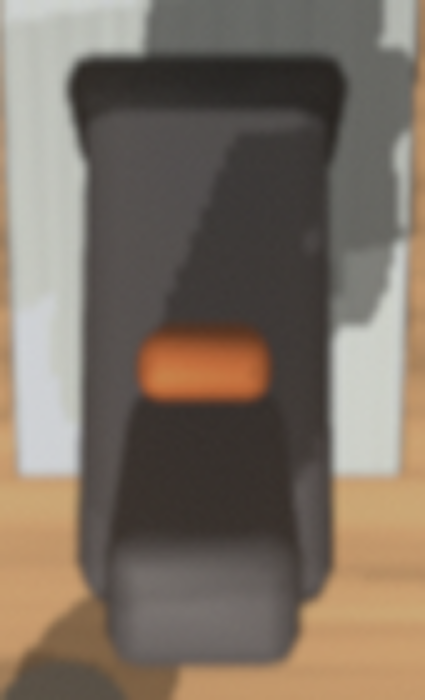

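The sizes check out: trigger top 22 mm wide, grip 32 mm wide and 23 mm deep. That puts grip_mid at about (0.644,-0.069). I'll turn the jaws a quarter turn so they close along x, then lower over the grip and trigger, aiming for x=0.634.

```bash
python3 -m jog '1 27 -2 0 10;1 0 0 0 10;1 0 0 0 10;1 0 0 0 10;1 0 0 0 10' && python3 -m jog '1 0 0 0 10;1 0 0 0 10;1 0 0 0 10;1 0 0 0 10;1 0 0 0 0'
python3 - <<'E'
from h import *
import pickle
c=cam('wrist');pickle.dump(c,open('w4.pkl','wb'));save(c,'w4.png',1.5);s=r.sense();print(s['tcp_pos'],s['ee_rot'].round(3),s['joints'])
E
```

```text
time_s: 8.72
tcp_pos: [0.6313, -0.0696, 0.3241]
ee_rot: [[-0.642, -0.767, 0.003], [-0.767, 0.642, 0.0], [-0.002, -0.002, -1.0]]
wrist_force: [0.3, 0.4, -0.5]
gripper_width: 0.999
gripper_force: 0.0
time_s: 9.35
tcp_pos: [0.6315, -0.0695, 0.3239]
ee_rot: [[-0.007, -1.0, 0.003], [-1.0, 0.007, 0.0], [-0.0, -0.003, -1.0]]
wrist_force: [0.3, 0.9, 0.1]
gripper_width: 1.0
gripper_force: 0.0
[ 0.63172689 -0.06952499  0.32363113] [[-0.008 -1.     0.002]
 [-1.     0.008  0.   ]
 [-0.    -0.002 -1.   ]] [ 8.28339069e+00  2.05303578e+01  1.13169511e+01  2.36577739e-03
 -8.06621547e+01 -8.72578724e+00]
```

View pics/w4.png

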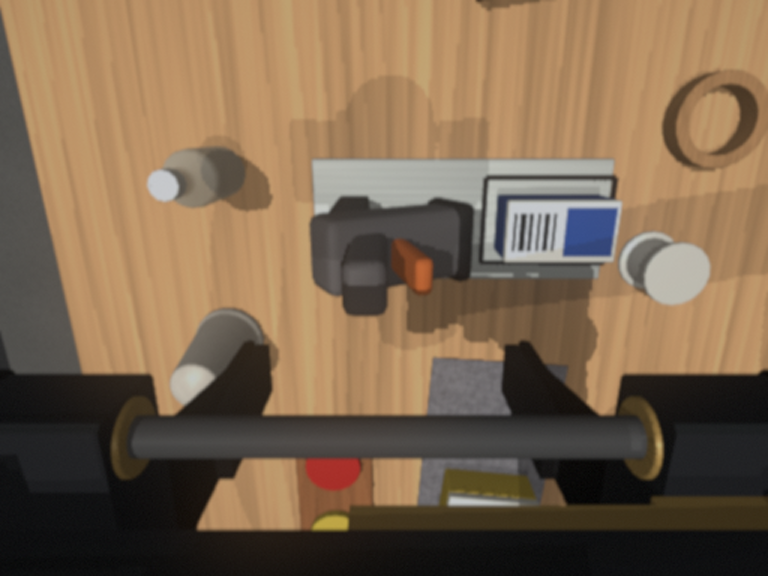

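From the side, the grip's top face spans columns 343–387 near row 295. The trigger tip spans columns 411–432 near row 273, and the box sits inside the outline.

```bash
python3 - <<'E'
from h import *
import pickle
c=pickle.load(open('w4.pkl','rb'))
for u,v,z in [(343,295,.225),(387,295,.225),(365,275,.225),(365,313,.225),(411,290,.201),(432,273,.201),(422,257,.201),(422,292,.201)]: print(w(c,u/1.5,v/1.5,z).round(4))
E
```

```text
[ 0.6565 -0.0672  0.225 ]
[ 0.6319 -0.067   0.225 ]
[ 0.6439 -0.0788  0.225 ]
[ 0.6444 -0.0564  0.225 ]
[ 0.6173 -0.0619  0.201 ]
[ 0.6048 -0.0726  0.201 ]
[ 0.611  -0.0826  0.201 ]
[ 0.6106 -0.0606  0.201 ]
```

```bash
python3 -m jog '1 2 1 -50 0;1 0 0 -40 0;1 0 0 -20 0;1 0 0 -12 0;1 0 0 0 0'
```

```text
time_s: 10.02
tcp_pos: [0.6344, -0.0685, 0.1999]
ee_rot: [[-0.006, -1.0, -0.001], [-1.0, 0.006, -0.0], [0.0, 0.001, -1.0]]
wrist_force: [0.3, -0.2, 0.6]
gripper_width: 1.0
gripper_force: 0.0
```

```bash
python3 -m jog '1 1 0 -10 0;0.55 0 0 0 0;0.55 0 0 0 0;0.55 0 0 0 0;0.55 0 0 0 0' && python3 -m jog '0 0 0 0 0;0 0 0 0 0;0 0 0 0 0;0 0 0 0 0;0 0 0 0 0'
```

```text
time_s: 10.65
tcp_pos: [0.6338, -0.0687, 0.1904]
ee_rot: [[-0.005, -1.0, -0.005], [-1.0, 0.005, -0.0], [0.001, 0.005, -1.0]]
wrist_force: [-6.3, -0.2, 5.3]
gripper_width: 0.634
gripper_force: 3.1
time_s: 11.28
tcp_pos: [0.6368, -0.0688, 0.1905]
ee_rot: [[-0.005, -1.0, 0.003], [-1.0, 0.005, -0.001], [0.001, -0.003, -1.0]]
wrist_force: [4.7, -2.6, 0.7]
gripper_width: 0.472
gripper_force: 30.0
```

The opening of 41 mm at 30 N matches a full squeeze (-29 to +13 mm). I hold it, then release and rise.

```bash
python3 -m jog '0 0 0 0 0;0 0 0 0 0;0 0 0 0 0;0 0 0 0 0;0 0 0 0 0' && python3 -m jog '0 0 0 0 0;0 0 0 0 0;0 0 0 0 0;1 0 0 0 0;1 0 0 0 0' && python3 -m jog '1 0 0 0 0;1 0 0 0 0;1 0 0 0 0;1 0 0 0 0;1 0 0 0 0' && python3 -m jog '1 0 0 20 0;1 0 0 40 0;1 0 0 50 0;1 0 0 30 -10;1 0 0 0 -10' 
python3 -m jog '1 -40 0 0 -10;1 -40 0 0 -10;1 -40 0 0 -10;1 0 0 0 -10;1 0 0 0 -10' && python3 -m jog '1 0 0 0 -10;1 0 0 0 -10;1 0 0 0 0;1 0 0 0 0'
python3 - <<'E'
from h import *
import pickle
c=cam('wrist');pickle.dump(c,open('w5.pkl','wb'));save(c,'w5.png',1.5);s=r.sense();print(s['tcp_pos'],s['ee_rot'].round(3))
E
```

```text
time_s: 11.9
tcp_pos: [0.6368, -0.0688, 0.1905]
ee_rot: [[-0.005, -1.0, 0.003], [-1.0, 0.005, -0.001], [0.001, -0.003, -1.0]]
wrist_force: [4.2, -2.9, 0.6]
gripper_width: 0.474
gripper_force: 30.0
time_s: 12.52
tcp_pos: [0.6326, -0.0686, 0.1884]
ee_rot: [[-0.005, -1.0, -0.008], [-1.0, 0.005, 0.0], [-0.0, 0.008, -1.0]]
wrist_force: [-4.5, -2.1, -3.0]
gripper_width: 0.617
gripper_force: 1.8
time_s: 13.15
tcp_pos: [0.636, -0.0684, 0.1901]
ee_rot: [[-0.005, -1.0, 0.001], [-1.0, 0.005, 0.0], [-0.0, -0.001, -1.0]]
wrist_force: [-1.1, 0.1, -0.5]
gripper_width: 0.997
gripper_force: 0.0
time_s: 13.78
tcp_pos: [0.637, -0.0686, 0.334]
ee_rot: [[-0.352, -0.936, 0.008], [-0.936, 0.352, 0.0], [-0.003, -0.007, -1.0]]
wrist_force: [0.6, -0.8, 0.0]
gripper_width: 1.0
gripper_force: 0.0
time_s: 14.4
tcp_pos: [0.5152, -0.0685, 0.3307]
ee_rot: [[-0.943, -0.332, 0.002], [-0.332, 0.943, 0.0], [-0.002, -0.0, -1.0]]
wrist_force: [1.0, -0.8, 0.4]
gripper_width: 0.997
gripper_force: 0.0
time_s: 14.9
tcp_pos: [0.5158, -0.0685, 0.3301]
ee_rot: [[-1.0, 0.002, 0.0], [0.002, 1.0, 0.0], [-0.0, 0.0, -1.0]]
wrist_force: [0.3, 0.3, -0.0]
gripper_width: 0.998
gripper_force: 0.0
[ 0.51576261 -0.06850041  0.33005763] [[-1.     0.003  0.   ]
 [ 0.003  1.     0.   ]
 [-0.     0.    -1.   ]]
```

View pics/w5.png

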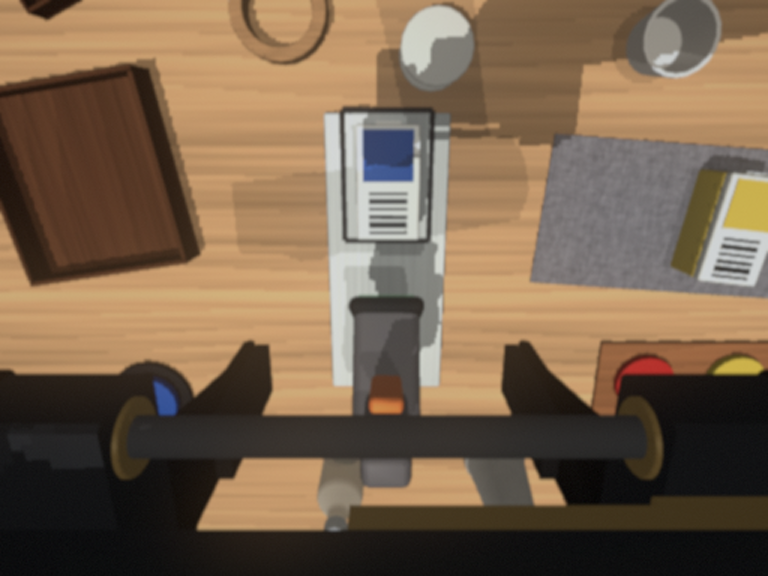

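The trigger has sprung back out (orange tip at (386,405)), and the box stands in the outline at (389,181). I'm picking it up again and measuring the tray corners from this view.

```bash
python3 - <<'E'
from h import *
import pickle
c=pickle.load(open('w5.pkl','rb'))
P=[w(c,u/1.5,v/1.5,.035)[:2] for u,v in [(150,60),(203,252),(33,286)]];print(np.round(P,4),'centre',(P[0]+P[2])/2,np.linalg.norm(P[1]-P[0]),np.linalg.norm(P[2]-P[1]))
P=[w(c,u/1.5,v/1.5,.056)[:2] for u,v in [(357,125),(419,125),(419,238),(357,238)]];print('box',np.mean(P,0))
E
```

```text
[[ 0.3736 -0.2704]
 [ 0.5424 -0.2452]
 [ 0.5765 -0.4168]] centre [ 0.47504208 -0.34360134] 0.17069632735639312 0.1748856747490884
box [ 0.47582555 -0.06708286]
```

```bash
python3 -m jog '1 -42 0 0 0;1 0 0 -60 0;1 0 0 -60 0;1 0 0 -60 0;1 0 0 0 0' && python3 -m jog '1 0 0 -50 0;1 0 0 -40 0;1 0 0 -24 0;1 0 0 -10 0;1 0 0 0 0'
```

```text
time_s: 15.58
tcp_pos: [0.4705, -0.069, 0.1466]
ee_rot: [[-1.0, 0.004, -0.01], [0.004, 1.0, -0.001], [0.01, -0.002, -1.0]]
wrist_force: [0.3, -0.4, 0.9]
gripper_width: 0.995
gripper_force: 0.0
time_s: 16.2
tcp_pos: [0.4753, -0.0683, 0.0272]
ee_rot: [[-1.0, 0.004, 0.002], [0.004, 1.0, 0.0], [-0.002, 0.0, -1.0]]
wrist_force: [0.1, 0.6, 0.8]
gripper_width: 1.002
gripper_force: 0.0
```

```bash
python3 -m jog '0 0 0 0 0;0 0 0 0 0;0 0 0 0 0;0 0 0 0 0;0 0 0 0 0' && python3 -m jog '0 0 0 20 0;0 0 0 50 0;0 0 0 50 0;0 0 -40 0 2;0 0 -60 0 2' && python3 -m jog '0 0 -60 0 2;0 -2 -60 0 2;0 -2 -60 0 0;0 0 0 0 0;0 0 0 0 0'
python3 - <<'E'
from h import *
import pickle
c=cam('wrist');pickle.dump(c,open('w6.pkl','wb'));save(c,'w6.png',1.5);s=r.sense();print(s['tcp_pos'])
E
```

```text
time_s: 16.82
tcp_pos: [0.4739, -0.0684, 0.0263]
ee_rot: [[-1.0, 0.005, 0.0], [0.005, 1.0, 0.0], [-0.0, 0.0, -1.0]]
wrist_force: [-1.0, 1.1, 3.3]
gripper_width: 0.644
gripper_force: 30.0
time_s: 17.45
tcp_pos: [0.4741, -0.1686, 0.1467]
ee_rot: [[-0.998, -0.069, 0.002], [-0.069, 0.998, 0.0], [-0.002, 0.0, -1.0]]
wrist_force: [0.8, -0.8, -1.4]
gripper_width: 0.645
gripper_force: 30.0
time_s: 18.08
tcp_pos: [0.4689, -0.3483, 0.145]
ee_rot: [[-0.991, -0.133, -0.002], [-0.133, 0.991, 0.001], [0.002, 0.001, -1.0]]
wrist_force: [-1.1, -0.1, -0.4]
gripper_width: 0.64
gripper_force: 30.0
[ 0.46929052 -0.3477566   0.14539947]
```

View pics/w6.png

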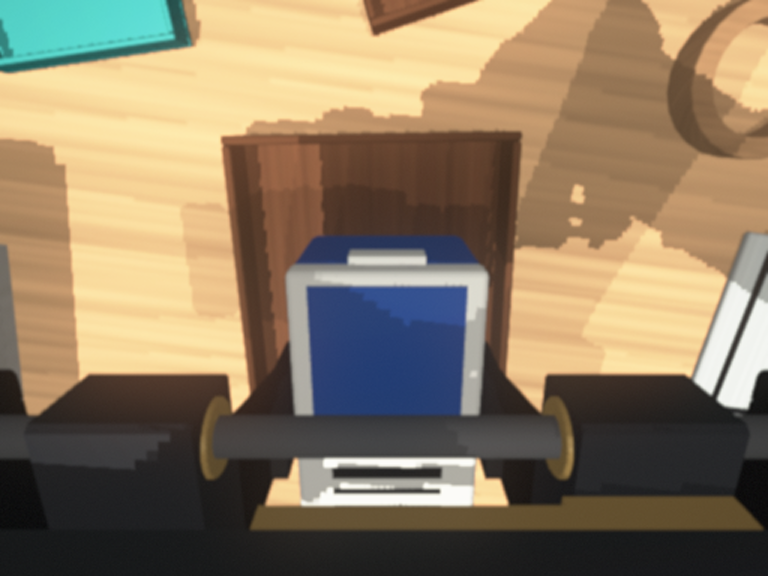

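The box hangs over the large tray, whose near rim corners are at (222,138) and (521,133). I check the centre and then lower.

```bash
python3 - <<'E'
from h import *
import pickle
c=pickle.load(open('w6.pkl','rb'))
a,b=[w(c,u/1.5,v/1.5,.035)[:2] for u,v in [(222,138),(521,133)]];d=(b-a)/np.linalg.norm(b-a);n=np.array([d[1],-d[0]]);print(a,b,np.linalg.norm(b-a),np.degrees(np.arctan2(*d[::-1])),'centre',(a+b)/2+n*.09)
E
```

```text
[ 0.40057797 -0.44497475] [ 0.37712109 -0.28930139] 0.1574306794296781 98.56886941168898 centre [ 0.4778449  -0.35372824]
```

```bash
python3 -m jog '0 0 0 -40 0;0 0 0 -40 0;0 0 0 -20 0;0 0 0 0 0;0 0 0 0 0'
```

```text
time_s: 18.75
tcp_pos: [0.4709, -0.3481, 0.0472]
ee_rot: [[-0.991, -0.136, 0.002], [-0.136, 0.991, -0.001], [-0.002, -0.001, -1.0]]
wrist_force: [0.1, -0.2, -0.4]
gripper_width: 0.64
gripper_force: 30.0
```

```bash
python3 -m jog '0 2 -2 -10 0;0 0 0 -8 0;0 0 0 -4 0;0 0 0 0 0;0 0 0 0 0'
```

```text
time_s: 19.38
tcp_pos: [0.4715, -0.3504, 0.0253]
ee_rot: [[-0.991, -0.135, -0.0], [-0.135, 0.991, 0.0], [0.0, 0.0, -1.0]]
wrist_force: [-2.5, 2.9, 7.6]
gripper_width: 0.641
gripper_force: 30.0
```

Contact with the floor: 7.6 N upward at the expected height. I release and rise.

```bash
python3 -m jog '0.8 0 0 0 0;0.8 0 0 0 0;0.8 0 0 0 0;0.8 0 0 0 0;0.8 0 0 20 0' && python3 -m jog '0.8 0 0 50 0;0.8 0 0 60 0;0.8 0 0 60 0;0.8 0 0 0 0;0.8 0 0 0 0' && python3 -m jog '0.8 0 0 0 0;0.8 0 0 0 0;0.8 0 0 0 0;0.8 0 0 0 0'
python3 - <<'E'
from h import *
c=cam('wrist');h=cv2.cvtColor(c['px'],cv2.COLOR_RGB2HSV)
m=((h[...,0]>105)&(h[...,0]<130)&(h[...,1]>120)&(h[...,2]>60)).astype(np.uint8)
n,l,st,ce=cv2.connectedComponentsWithStats(m);i=1+np.argmax(st[1:,4]);print(st[i],w(c,*ce[i],.055), 'expect blue square ~25 mm toward -x of centre')
t,q=cam('top'),None;h=cv2.cvtColor(t['px'],cv2.COLOR_RGB2HSV)
o=((h[...,0]>5)&(h[...,0]<14)&(h[...,1]>190)&(h[...,2]>150)).astype(np.uint8)[130:190,245:285];ys,xs=np.nonzero(o);print('trigger tip',w(t,xs.mean()+245,ys.mean()+130,.201) if len(xs) else None)
E
```

```text
time_s: 20.0
tcp_pos: [0.4705, -0.3499, 0.0425]
ee_rot: [[-0.991, -0.134, -0.004], [-0.134, 0.991, 0.002], [0.004, 0.002, -1.0]]
wrist_force: [-0.2, -0.2, 0.6]
gripper_width: 0.798
gripper_force: 0.0
time_s: 20.62
tcp_pos: [0.4713, -0.3501, 0.2136]
ee_rot: [[-0.991, -0.134, -0.0], [-0.134, 0.991, 0.001], [0.0, 0.001, -1.0]]
wrist_force: [-0.1, 0.5, 0.0]
gripper_width: 0.8
gripper_force: 0.0
time_s: 21.12
tcp_pos: [0.4717, -0.3505, 0.2136]
ee_rot: [[-0.991, -0.134, -0.001], [-0.134, 0.991, 0.0], [0.001, 0.0, -1.0]]
wrist_force: [-0.1, -0.7, 1.3]
gripper_width: 0.8
gripper_force: 0.0
[ 237  133   42   41 1719] [ 0.44981271 -0.35366218  0.055     ] expect blue square ~25 mm toward -x of centre
trigger tip [ 0.60476487 -0.06847178  0.201     ]
```

The box is in the tray as expected and the trigger tip is back at its released position, so I hand in.

```bash
python3 -c "
from station import r
print(r.finish_job())"
```

```text
the job is handed in; nothing more can be done
None
```

The blue box was scanned with the trigger fully squeezed for over a second and released, then set down flat in the large dark tray, and the job is handed in at about 21 s of the 67 s; no verdict was returned.

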